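Put the silversmith's blocks back on their boards

ROBOT

A 7-joint arm with a two-finger parallel gripper is mounted at the origin on the work surface. World frame = base frame: x ahead of the robot, y to its left, z up, the work surface at z = 0. Lengths are in m, angles in rad, forces in N, time in s.
With the tool pointing down it reaches from about 0.425 to 0.875 m from the base axis. Payload 8.4 kg.
Tool frame: the origin (TCP) lies midway between the tips of the shut fingers; the grasp point (between the pads) lies 19 mm behind it; z points along the fingers, y is the line along which they close (so a half turn about z gives the same grasp; the last joint's range is limited). The gripper opens to 87 mm and grips with 3 to 60 N. Pads are 19 mm wide; open, the fingers measure 117 mm over their backs; the gripper's body (75 mm by 190 mm) begins 51 mm behind the grasp point.
Start: joints at [1.188, 0.333, 0.04, 1.465, -0.013, 1.343, -0.059], TCP at [0.182, -0.624, 0.202] pointing down, gripper open.
Joint ranges: [-2.58, 2.58], [-0.38, 2.09], [-1.3, 1.39], [0.25, 2.4], [-1.5, 4.64], [0.08, 2.09], [-2.65, 2.65]. Speed limits (rad/s): [2.22, 2.22, 2.79, 2.79, 3.14, 3.14, 3.14].

INTERFACE

Orientations are given as a 3x3 rotation matrix whose columns are the frame's x, y, z axes.
In Python, from cell import manip, imaging gives the robot as it stands.
- The arm moves only by the tool apply_moves, never from a script. Its argument "targets" is a list of rows, each a list of 5 numbers: the closure, from -1 (fully open) to 1 (shut), so that 0 is half open, then the shift along the tool's x, y, z in m, then the turn about the tool's z in rad. In form: [[claw, tx, ty, tz, spin], ...]. A call has 1 to 20 rows; each row is the pose to reach, as a shift and turn from the pose commanded when the call began, along the tool's axes at that moment; what a row does not reach only later rows make up. A row lasts 1/12 s, in which the tool goes at most 41.7 mm and 7.16 degrees, less where a joint would pass 70% of its speed; a pose out of reach is approached as far as the arm can. A call with a gripper value outside its range is refused whole. The fingers move at their own pace and stop on an object; "grip_force" is the grip in N (left out, the last holds). Time passes only in rows, so rows that repeat a pose let the fingers close. It gives the time, the measured TCP pose, the force, the opening and the grip force at its end, in the units of the state.
- manip.read_state(): the state, without advancing time (a new reading comes with each control period).
- imaging.get_image(name): name is "side" or "top" or "wrist"; returns a dict with "frame" (420x560x3 uint8, red, green, blue), "K" (3x3 intrinsics, pixels), "extrinsics" (4x4, takes a point from world to camera coordinates); the wrist camera has in their place "T_tool_cam" (4x4, takes a point from camera to tool coordinates, whose origin is the TCP and whose axes are the flange's). Camera axes: x right, y up, looking along -z (the intrinsics and any distortion apply to the point x, -y, -z); pixel columns grow to the right and rows downward; lengths in m; the calibration is good to about 2 mm. The wrist camera is an equidistant fisheye: a pixel r from the principal point sees the ray r / f radians off the axis. A picture is of the moment at which its call begins: read the wrist's pose just before it. There is no depth.
- manip.close_job(): hands the job in; it is judged then, once.
The state is a dict: "time": time; "joints": joint angles; "joint_velocities": joint speeds; "effort": joint torques, N m; "tool_pos": TCP position; "ee_rot": TCP orientation; "ft_force": force on the tool from outside, world axes, zero at the start; "ft_torque": the same for the moment, N m; "width": opening from 0.0 (shut) to 1.0 (fully open); "grip_force": force on a finger pad.
Only numpy, scipy, OpenCV 4.12 (cv2) and the standard library are available. Lean on these libraries where they do the work, as an engineer would, in place of code of your own. Each camera call takes 0.05 s, during which the arm holds its last target. There are 200 camera calls.

TASK

Clear up the silversmith's bench: put the anvil, the doming block, the round steel block and the whetstone each back on the wooden board whose dark outline has its shape. Stand each one upright, centred in its outline and turned to line up with it (the long ones may go either way round), and let go of it. Leave the jar and the bangle where they are.

Things in the scene. Friction and masses are not known exactly. Their poses are not given: they have to be found in the camera images.
- anvil: Loose small steel double-horned anvil, about 0.55 kg, standing upright, 46 mm high and 110 mm long over the two equal horns. Foot 56 x 42 x 10 mm; above it a waist 34 x 24 mm; the top block is 50 x 28 mm, from 28 to 46 mm above the bench, with a tapering horn 30 mm long at each end. Origin: centre of the underside. x runs along the horns, z up. Grip it across the 28 mm width (along y).
- doming_block: Loose square brass block with round dark hollows on its faces, 44 x 44 mm and 36 mm high, about 0.5 kg. Origin: centre of the underside; x and y are square to its sides, z up. Quarter turns make no difference.
- round_block: Loose round bench block, a steel disc on a black rubber foot, 54 mm diameter, 26 mm high, about 0.4 kg. Origin: centre of the underside, z up. Its yaw does not matter.
- whetstone: Loose rectangular whetstone, grey upper half on a reddish lower half, 100 x 36 mm and 26 mm high, about 0.22 kg. Origin: centre of the underside; x runs along its length, z up.
- anvil_board: The anvil's board. It is fixed to the bench. The top face is 130 x 66 mm of pale wood, 8 mm thick, flat and without a rim; flush in it lies a dark double-horned anvil outline 120 mm long (a block of 66 x 52 mm with a tapering arm at each end). Origin: centre of the underside, under the middle of the outline; the top is 8 mm above it. The body's x axis runs along the outline's length; either way round is right.
- doming_board: The doming block's board. It is fixed to the bench. The top face is 78 x 78 mm of pale wood, 8 mm thick, flat and without a rim; flush in it lies a dark square outline of 54 x 54 mm. Origin: centre of the underside, under the middle of the outline; the top is 8 mm above it. x and y are square to the outline; quarter turns make no difference.
- round_board: The round block's board. It is fixed to the bench. The top face is 84 x 84 mm of pale wood, 8 mm thick, flat and without a rim; flush in it lies a dark round outline of 64 mm diameter. Origin: centre of the underside, under the middle of the outline; the top is 8 mm above it. Yaw does not matter.
- whetstone_board: The whetstone's board. It is fixed to the bench. The top face is 126 x 62 mm of pale wood, 8 mm thick, flat and without a rim; flush in it lies a dark plain rectangular outline of 110 x 46 mm. Origin: centre of the underside, under the middle of the outline; the top is 8 mm above it. The body's x axis runs along the outline's length; either way round is right.
- jar: Bystander: loose small glass jar with a brass lid, 52 mm diameter, 55 mm high, beyond the work, on the robot's right. Origin: centre of the underside. Not to be disturbed.
- bangle: Bystander: loose plain silver bangle, a ring of 64 mm outer diameter and 9 mm high, lying flat beyond the work, on the robot's left. Origin: centre of the underside. Not to be disturbed.
Not all that is in view belongs to the job. What is shaped like the anvil but orange is not meant. What is shaped like the anvil_board but blue or pink is not meant.

How it is judged:
At the end, for the whole second after the job is handed in: Each of the four things stands upright (within 0.1 rad) and at rest on top of its own board, its centre within 12 mm of the outline's centre; the anvil and the whetstone are lined up with their outlines within 0.2 rad (either way round), the doming block within 0.2 rad of a quarter turn (horizontal distance between anvil and anvil_board below 0.012 m and z of anvil in the frame of anvil_board between 0.004 and 0.012 m and angle between each of anvil, doming_block, round_block, whetstone's own z axis and vertical below 0.1 rad and linear speed of each of anvil, doming_block, round_block, whetstone below 0.02 m/s and angular speed of each of anvil, doming_block, round_block, whetstone below 0.2 rad/s and angle between the x axis of anvil and the x axis of anvil_board, either way round below 0.2 rad and horizontal distance between doming_block and doming_board below 0.012 m and z of doming_block in the frame of doming_board between 0.004 and 0.012 m and (angle between the x axis of doming_block and the x axis of doming_board, either way round below 0.2 rad or angle between the x axis of doming_block and the y axis of doming_board, either way round below 0.2 rad) and horizontal distance between round_block and round_board below 0.012 m and z of round_block in the frame of round_board between 0.004 and 0.012 m and horizontal distance between whetstone and whetstone_board below 0.012 m and z of whetstone in the frame of whetstone_board between 0.004 and 0.012 m and angle between the x axis of whetstone and the x axis of whetstone_board, either way round below 0.2 rad); the robot touches nothing.
It fails at once if the jar was moved by more than 25 mm (distance of jar from where it was at the start of the episode above 0.025 m).
It fails at once if the bangle was moved by more than 25 mm (distance of bangle from where it was at the start of the episode above 0.025 m).
It also fails if it takes over 120 s, if anything falls off the work surface, if the arm or the gripper's body presses on something with over 40 N, if the wrist force passes 120 N, or if a joint passes its speed limit or range.

## Working session

There is one attempt and no reset: what is moved stays moved. The work goes in short steps, Python scripts to look and compute and a tool call to move; the robot and the scene stay as the last step left them, time stands still between calls to the robot, and variables do not carry over. Pictures are saved under pics/ and viewed, at most 14 in all, crops included, and the job is handed in when it is done.

Besides the shell and the picture viewer there is one more tool, called after "Request:" as name(argument=value, ...), one argument or row to a line, values as JSON. apply_moves: Moves the arm, as the interface text tells. Its arguments: {"type":"object","properties":{"targets":{"type":"array"},"grip_force":{"type":"number"}},"required":["targets"]}

```bash
mkdir -p pics; ls
python3 - <<'E'
from cell import manip, imaging
import cv2,numpy as np
s=manip.read_state()
for k,v in s.items(): print(k,np.round(v,3).tolist())
for n in ["side","top"]:
    d=imaging.get_image(n); print(n,{k:np.round(v,4).tolist() for k,v in d.items() if k!="frame"})
    np.savez(f"{n}0.npz",**d)
    cv2.imwrite(f"pics/{n}0.png",d["frame"][:,:,::-1])
E
```

```text
pics
time 0.0
joints [1.188, 0.334, 0.04, 1.466, -0.013, 1.343, -0.058]
joint_velocities [0.001, 0.001, 0.0, 0.001, 0.001, 0.001, 0.0]
effort [-0.001, -65.637, 1.335, -40.38, -0.06, 0.045, 0.0]
tool_pos [0.182, -0.624, 0.201]
ee_rot [[0.96, 0.28, -0.001], [0.28, -0.96, 0.002], [-0.0, -0.002, -1.0]]
ft_force [-0.487, -0.273, 0.48]
ft_torque [0.005, 0.032, 0.003]
grip_force 0.0
width 0.997
side {'K': [[396.9008, 0.0, 280.7484], [0.0, 396.9008, 207.4608], [0.0, 0.0, 1.0]], 'extrinsics': [[-0.9872, -0.1594, -0.0062, 0.5798], [0.1142, -0.733, 0.6705, -0.073], [-0.1114, 0.6613, 0.7418, -0.9265], [0.0, 0.0, 0.0, 1.0]]}
top {'K': [[398.7299, 0.0, 282.3685], [0.0, 398.7299, 211.5905], [0.0, 0.0, 1.0]], 'extrinsics': [[-0.0304, -0.9995, -0.0124, 0.0101], [0.9984, -0.031, 0.047, -0.5522], [-0.0474, -0.0109, 0.9988, -0.9693], [0.0, 0.0, 0.0, 1.0]]}
```

View pics/top0.png

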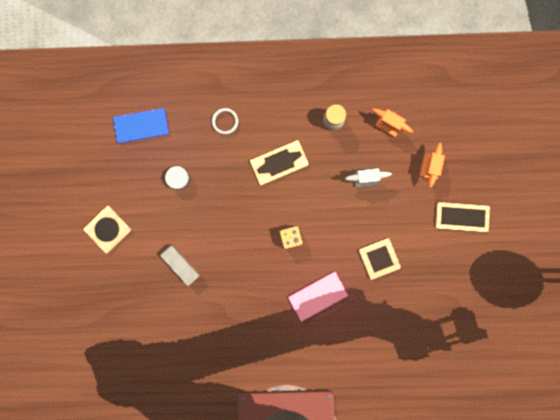

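View pics/side0.png

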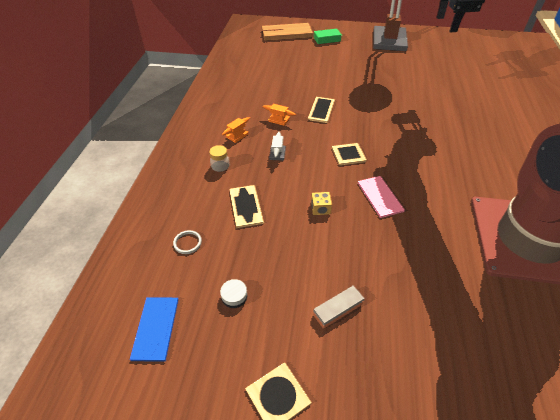

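The top view shows these, in (column, row) pixels:
- **Anvil candidates:** grey (369,177), orange (392,121) and orange (433,166). The grey steel one is meant.
- **Anvil board candidates:** pale wood with the anvil outline (280,162), blue (141,126) and pink (318,296). The pale one is meant.
- **Other boards:** whetstone (463,217), doming (380,259), round (107,230).
- **Other things:** round block (177,178), whetstone (180,265), doming block (291,237), jar (335,117), bangle (225,121).

Next I'll check an enlarged crop and measure.

```bash
cat > h.py <<'E'
import numpy as np, cv2
def cast(d,px,z):
    """pixels -> world xy on plane z (fixed cameras)"""
    px=np.asarray(px,float).reshape(-1,2); E=d["extrinsics"]; R,t=E[:3,:3],E[:3,3]
    k=(np.c_[px,np.ones(len(px))]@np.linalg.inv(d["K"]).T)*[1,-1,-1]
    w=k@R; c=-R.T@t
    return (c+w*((z-c[2])/w[:,2])[:,None])[:,:2]
def rect(p):
    (c,(a,b),_)=r=cv2.minAreaRect((p*1000).astype(np.float32))
    q=cv2.boxPoints(r); e=[q[1]-q[0],q[2]-q[1]]; L=max(e,key=np.linalg.norm)
    return np.round(c,1),np.round(sorted((a,b))[::-1],1),round(float(np.degrees(np.arctan2(L[1],L[0]))%180),1)
def blob(mask,at,fill=False):
    cs,_=cv2.findContours(mask,cv2.RETR_EXTERNAL if fill else cv2.RETR_LIST,cv2.CHAIN_APPROX_NONE)
    return min(cs,key=lambda c:-cv2.contourArea(c) if cv2.pointPolygonTest(c,at,False)>=0 else 1e6)[:,0,:]
E
python3 - <<'E'
import numpy as np,cv2
from h import *
d=np.load("top0.npz"); f=d["frame"]; S=8
big=cv2.resize(f,None,fx=S,fy=S,interpolation=cv2.INTER_CUBIC); hsv=cv2.cvtColor(big,cv2.COLOR_RGB2HSV); H,s,V=cv2.split(hsv)
for x,y,n in [(369,177,'anvil'),(291,237,'doming'),(177,178,'round'),(180,265,'whet'),(280,162,'ab'),(463,217,'wb'),(463,206,'pale'),(220,230,'wood')]: print(n,f[y,x],hsv[y*S,x*S])
un=lambda c:(c+.5)/S-.5
dark=((V<70)*255).astype(np.uint8)
for n,p in dict(anvil_board=(280,162),doming_board=(380,259),round_board=(107,230),whet_board=(463,217)).items():
    c=blob(dark,(p[0]*S,p[1]*S),True); print(n,rect(cast(d,un(c),.008)))
grey=((s<90)&(V>95)*1).astype(np.uint8)*255
for n,p,z in [('anvil',(369,177),.046),('round',(177,178),.026),('whet',(180,265),.026)]:
    c=blob(grey,(p[0]*S,p[1]*S),True); print(n,rect(cast(d,un(c),z)))
yel=((H>18)&(H<35)&(s>80)&(V>110)*1).astype(np.uint8)*255
c=blob(cv2.morphologyEx(yel,cv2.MORPH_CLOSE,np.ones((25,25))),(291*S,237*S),True); print('doming',rect(cast(d,un(c),.036)))
cr=f[95:255,240:460]; cv2.imwrite("pics/crop1.png",cv2.resize(cr,None,fx=3.6,fy=3.6,interpolation=cv2.INTER_CUBIC)[:,:,::-1])
E
```

```text
anvil [252 252 244] [ 30   9 252]
doming [251 224 136] [ 22 114 248]
round [251 251 243] [ 26   8 251]
whet [228 220 197] [ 22  33 229]
ab [93 78 63] [16 80 92]
wb [90 72 60] [13 84 91]
pale [255 255 207] [ 30  48 255]
wood [162 103  73] [ 10 141 159]
anvil_board (array([50.1, -3. ]), array([3.9, 1.2]), 88.6)
doming_board (array([50.1, -3. ]), array([3.9, 1.2]), 88.6)
round_board (array([50.1, -3. ]), array([3.9, 1.2]), 88.6)
whet_board (array([50.1, -3. ]), array([3.9, 1.2]), 88.6)
anvil (array([ 626.6, -213.7]), array([113.3,  42.6]), 94.3)
round (array([643.9, 249.6]), array([63.1, 57.5]), 88.2)
whet (array([429.2, 247.4]), array([104.9,  42. ]), 41.5)
doming (array([490. , -25.4]), array([45.5, 45.1]), 13.6)
```

View pics/crop1.png

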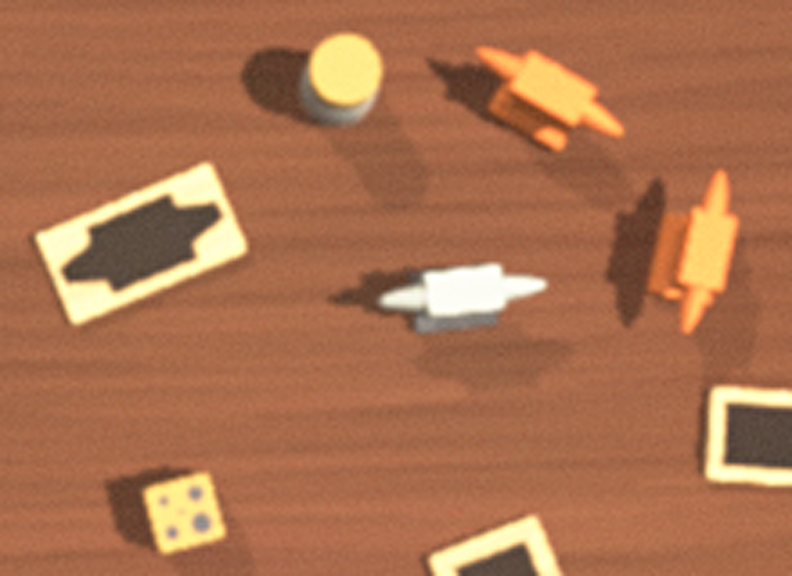

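The crop confirms the grey steel anvil near (460,295) in crop pixels, with two orange lookalikes at (560,95) and (700,255). The pale board with the dark anvil outline is at (140,243). I'll tighten the thresholds so only top faces and outlines are measured.

```bash
cat > m.py <<'E'
import numpy as np,cv2,sys
from h import *
S=8
un=lambda c:(c+.5)/S-.5
def prep(d):
    big=cv2.resize(d["frame"],None,fx=S,fy=S,interpolation=cv2.INTER_CUBIC)
    return cv2.split(cv2.cvtColor(big,cv2.COLOR_RGB2HSV))
E
python3 - <<'E'
from m import *
d=np.load("top0.npz"); H,s,V=prep(d)
B=dict(anvil_board=(280,162),doming_board=(380,259),round_board=(107,230),whet_board=(463,217))
for T in (150,170,):
  for n,p in B.items():
    dark=((V<T)*255).astype(np.uint8); x,y=p; m=np.zeros_like(dark); cv2.floodFill(dark,None,(x*S,y*S),128)
    c=blob(((dark==128)*255).astype(np.uint8),(x*S,y*S),True); r=rect(cast(d,un(c),.008)); 
    M=cv2.moments((cast(d,un(c),.008)*1e3).astype(np.float32)); print(T,n,r,round(M['m10']/M['m00'],1),round(M['m01']/M['m00'],1))
for T in (130,160,190,210):
  grey=((s<100)&(V>T)).astype(np.uint8)*255
  for n,p,z in [('anvil',(369,177),.046),('round',(177,178),.026),('whet',(180,265),.026)]:
    c=blob(grey,(p[0]*S,p[1]*S),True); q=cast(d,un(c),z); print(T,n,rect(q),*[np.round(v,1) for v in cv2.minEnclosingCircle((q*1e3).astype(np.float32))])
E
```

```text
150 anvil_board (array([676.1,  -1.8]), array([115.2,  47.1]), 111.1) 676.1 -1.7
150 doming_board (array([ 429.8, -242.1]), array([49.5, 49.5]), 19.7) 429.7 -242.0
150 round_board (array([522.7, 431.8]), array([58.7, 58.4]), 89.4) 522.6 431.7
150 whet_board (array([ 526.4, -450.4]), array([105.5,  40.9]), 83.8) 526.3 -450.4
170 anvil_board (array([676.2,  -1.8]), array([116.2,  47.9]), 111.1) 676.2 -1.7
170 doming_board (array([ 429.9, -242.1]), array([50.5, 50.4]), 109.7) 429.7 -242.0
170 round_board (array([522.7, 431.8]), array([60.1, 59. ]), 88.3) 522.6 431.7
170 whet_board (array([ 526.4, -450.4]), array([106.3,  41.8]), 83.8) 526.4 -450.4
130 anvil (array([ 626.7, -214.6]), array([112.7,  43.2]), 94.5) [ 629.4 -214.4] 56.4
130 round (array([643.7, 249.7]), array([60.4, 58.4]), 62.2) [644.4 249.1] 31.2
130 whet (array([429.1, 246.8]), array([104.9,  42.1]), 41.3) [429.6 246.6] 54.3
160 anvil (array([ 631.1, -215. ]), array([111.2,  34.3]), 94.6) [ 629.6 -215.1] 55.6
160 round (array([644.5, 249.3]), array([58.1, 57.6]), 45.5) [644.7 249.8] 29.7
160 whet (array([429. , 246.2]), array([103.1,  41.2]), 41.3) [429.  246.1] 53.6
190 anvil (array([ 630.9, -215.7]), array([109.9,  32.4]), 96.2) [ 630.1 -215.7] 55.0
190 round (array([644.4, 249.8]), array([56.1, 55.3]), 43.6) [644.9 249.7] 28.7
190 whet (array([429.4, 246. ]), array([100.4,  38.2]), 41.1) [429.  246.2] 52.2
210 anvil (array([ 630.9, -215.6]), array([108. ,  30.9]), 95.9) [ 629.5 -215.7] 54.0
210 round (array([644.2, 249.9]), array([54.7, 54. ]), 43.7) [644.6 249.9] 27.9
210 whet (array([428.9, 246.7]), array([97.9, 35. ]), 40.6) [428.9 246.4] 51.0
```

The sizes agree with the given ones to within 2 mm or so. I'll write a helper that turns a world goal into tool-axis shifts, then go to the anvil first.

```bash
cat > go.py <<'E'
import sys,numpy as np
from cell import manip
s=manip.read_state(); R=np.array(s["ee_rot"]); p=np.array(s["tool_pos"]); psi=np.degrees(np.arctan2(R[1,0],R[0,0]))
print("t",round(s["time"],2),"tcp",np.round(p*1e3,1),"psi",round(psi,1),"j",np.round(s["joints"],2),"w",round(s["width"]*87,1),"F",np.round(s["ft_force"],1),round(s["grip_force"],1))
for a in sys.argv[1:]:   # x,y,z in mm, psi deg
    g=np.array(eval(a),float); d=R.T@(g[:3]/1e3-p); sp=-np.radians((g[3]-psi+180)%360-180)
    print(a,"->",np.round(d,4),"spin",round(sp,3),"tilt",np.round(R[2,:2],4))
E
python3 go.py 631,-215.5,150,95 631,-215.5,20,95
```

```text
t 0.1 tcp [ 181.9 -623.6  201. ] psi 16.3 j [ 1.19  0.33  0.04  1.47 -0.01  1.34 -0.06] w 87.1 F [-0.4  1.1 -1. ] 0.0
631,-215.5,150,95 -> [ 0.5454 -0.2659  0.0513] spin -1.374 tilt [-0.0001 -0.0014]
631,-215.5,20,95 -> [ 0.5455 -0.2657  0.1813] spin -1.374 tilt [-0.0001 -0.0014]
```

Request:
apply_moves(
  targets=[
    [-1, 0.136, -0.066, 0.0, -0.35],
    [-1, 0.273, -0.133, 0.02, -0.7],
    [-1, 0.4, -0.2, 0.04, -1.0],
    [-1, 0.4, -0.2, 0.04, -1.0],
    [-1, 0.4, -0.2, 0.04, -1.0],
    [-1, 0.4, -0.2, 0.04, -1.0],
    [-1, 0.4, -0.2, 0.04, -1.0],
    [-1, 0.4, -0.2, 0.04, -1.0],
    [-1, 0.545, -0.266, 0.051, -1.374],
    [-1, 0.545, -0.266, 0.051, -1.374],
    [-1, 0.545, -0.266, 0.051, -1.374],
    [-1, 0.545, -0.266, 0.051, -1.374],
    [-1, 0.545, -0.266, 0.051, -1.374],
    [-1, 0.545, -0.266, 0.051, -1.374],
    [-1, 0.545, -0.266, 0.051, -1.374],
    [-1, 0.545, -0.266, 0.051, -1.374],
    [-1, 0.545, -0.266, 0.051, -1.374],
    [-1, 0.545, -0.266, 0.051, -1.374],
  ],
  grip_force=30,
)

```text
time: 1.6
tool_pos: [0.6301, -0.2168, 0.1502]
ee_rot: [[-0.086, 0.996, -0.001], [0.996, 0.086, -0.0], [-0.0, -0.001, -1.0]]
ft_force: [-0.0, -0.2, -0.1]
width: 0.999
grip_force: 0.0
```

```bash
python3 go.py 631,-215.5,20,95
python3 - <<'E'
from cell import imaging
import cv2,numpy as np
d=imaging.get_image("wrist"); np.savez("w0.npz",**d); cv2.imwrite("pics/w0.png",d["frame"][:,:,::-1]); print(np.round(d["K"],1),np.round(d["T_tool_cam"],3))
E
```

```text
t 1.6 tcp [ 630.1 -216.8  150.2] psi 95.0 j [ 0.58  0.43 -0.42  1.47  0.18  1.28  0.22] w 86.9 F [-0.  -0.2 -0.1] 0.0
631,-215.5,20,95 -> [0.0013 0.0012 0.1302] spin -0.001 tilt [-0.0002 -0.0012]
[[325.2   0.  284.2]
 [  0.  325.2 206.1]
 [  0.    0.    1. ]] [[-0.     0.964  0.265  0.072]
 [ 1.     0.    -0.    -0.   ]
 [-0.     0.265 -0.964 -0.182]
 [ 0.     0.     0.     1.   ]]
```

View pics/w0.png

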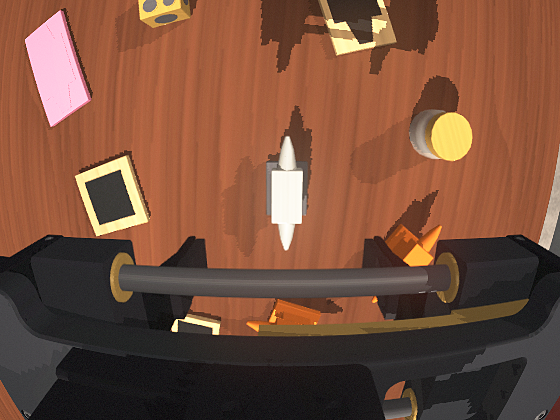

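The wrist view shows the anvil's top block at about (287,195), with horn tips at (288,137) and (287,249), lined up with the tool. Both orange lookalikes are behind the gripper. I'll check the centre by casting wrist rays.

```bash
cat >> h.py <<'E'
def wcast(d,px,z,s):
    """wrist fisheye pixels -> world xy on plane z"""
    K=d["K"]; px=np.asarray(px,float).reshape(-1,2); u=(px-K[:2,2])/K[0,0]; r=np.linalg.norm(u,axis=1,keepdims=True)
    k=np.c_[np.sin(r)*u/r,np.cos(r)]*[1,-1,-1]
    T=d["T_tool_cam"]; R=np.array(s["ee_rot"]); w=k@T[:3,:3].T@R.T; c=R@T[:3,3]+s["tool_pos"]
    return (c+w*((z-c[2])/w[:,2])[:,None])[:,:2]
E
python3 - <<'E'
from m import *
from cell import manip
d=np.load("w0.npz"); s=manip.read_state()
print(wcast(d,[[288,137],[287,249]],.038,s)*1e3)
H,sa,V=prep(d)
for T in(150,190):
  c=blob(((sa<60)&(V>T)).astype(np.uint8)*255,(287*S,195*S),True); print(rect(wcast(d,un(c),.044,s)))
E
```

```text
[[ 628.4344228  -161.56930576]
 [ 636.94854098 -269.45815537]]
(array([ 631.4, -214. ]), array([107.8,  29. ]), 94.6)
(array([ 631.6, -214.1]), array([107.7,  28.4]), 94.2)
```

Request:
apply_moves(
  targets=[
    [-1, 0.002, 0.0015, 0.03, 0],
    [-1, 0.002, 0.0015, 0.06, 0],
    [-1, 0.002, 0.0015, 0.09, 0],
    [-1, 0.002, 0.0015, 0.115, 0],
    [-1, 0.002, 0.0015, 0.129, 0],
    [-1, 0.002, 0.0015, 0.129, 0],
    [1, 0.002, 0.0015, 0.129, 0],
    [1, 0.002, 0.0015, 0.129, 0],
    [1, 0.002, 0.0015, 0.129, 0],
    [1, 0.002, 0.0015, 0.129, 0],
    [1, 0.002, 0.0015, 0.129, 0],
    [1, 0.002, 0.0015, 0.129, 0],
    [1, 0.002, 0.0015, 0.129, 0],
    [1, 0.002, 0.0015, 0.129, 0],
  ],
  grip_force=35,
)

```text
time: 2.82
tool_pos: [0.6321, -0.2139, 0.0219]
ee_rot: [[-0.087, 0.996, 0.0], [0.996, 0.087, -0.0], [-0.0, 0.0, -1.0]]
ft_force: [0.3, 0.8, 0.6]
width: 0.481
grip_force: 0.0
```

```bash
python3 go.py 631,-215,100,95 676,-2,100,111 676,-2,31,111
```

```text
t 2.82 tcp [ 632.1 -213.9   21.9] psi 95.0 j [ 0.56  0.54 -0.4   1.59  0.23  1.06  0.18] w 41.8 F [0.3 0.8 0.6] 0.0
631,-215,100,95 -> [-0.001  -0.0012 -0.0781] spin -0.0 tilt [-0.0001  0.0001]
676,-2,100,111 -> [ 0.2072  0.0622 -0.0781] spin -0.28 tilt [-0.0001  0.0001]
676,-2,31,111 -> [ 0.2073  0.0622 -0.0091] spin -0.28 tilt [-0.0001  0.0001]
```

Fingers are still closing, so I'll let them finish.

Request:
apply_moves(
  targets=[
    [1, 0, 0, 0, 0],
    [1, 0, 0, 0, 0],
    [1, 0, 0, 0, 0],
    [1, 0, 0, 0, 0],
    [1, 0, 0, 0, 0],
    [1, 0, 0, 0, 0],
  ],
)

```text
time: 3.32
tool_pos: [0.6319, -0.2139, 0.0217]
ee_rot: [[-0.087, 0.996, -0.0], [0.996, 0.087, 0.0], [0.0, -0.0, -1.0]]
ft_force: [-0.9, -0.5, 0.6]
width: 0.31
grip_force: 35.0
```

Request:
apply_moves(
  targets=[
    [1, 0, 0, -0.015, 0],
    [1, 0, 0, -0.035, 0],
    [1, 0, 0, -0.055, 0],
    [1, 0.01, 0.003, -0.07, -0.01],
    [1, 0.03, 0.009, -0.078, -0.04],
    [1, 0.055, 0.0165, -0.078, -0.07],
    [1, 0.08, 0.024, -0.078, -0.11],
    [1, 0.105, 0.0315, -0.078, -0.14],
    [1, 0.13, 0.039, -0.078, -0.18],
    [1, 0.155, 0.0465, -0.078, -0.21],
    [1, 0.178, 0.0534, -0.078, -0.24],
    [1, 0.195, 0.0585, -0.078, -0.27],
    [1, 0.204, 0.0612, -0.078, -0.28],
    [1, 0.2073, 0.0622, -0.078, -0.28],
    [1, 0.2073, 0.0622, -0.078, -0.28],
    [1, 0.2073, 0.0622, -0.078, -0.28],
  ],
)

```text
time: 4.65
tool_pos: [0.6759, -0.0038, 0.0994]
ee_rot: [[-0.357, 0.934, -0.001], [0.934, 0.357, -0.001], [-0.001, -0.001, -1.0]]
ft_force: [0.4, -1.2, -5.3]
width: 0.312
grip_force: 35.0
```

```bash
python3 go.py 676,-2,31,111
```

```text
t 4.65 tcp [675.9  -3.8  99.4] psi 110.9 j [ 0.32  0.51 -0.52  1.49  0.26  1.21  0.12] w 27.1 F [ 0.4 -1.2 -5.3] 35.0
676,-2,31,111 -> [0.0017 0.0009 0.0684] spin -0.002 tilt [-0.0009 -0.0009]
```

Request:
apply_moves(
  targets=[
    [1, 0.002, 0.0005, 0.02, 0],
    [1, 0.002, 0.0005, 0.04, 0],
    [1, 0.002, 0.0005, 0.055, 0],
    [1, 0.002, 0.0005, 0.063, 0],
    [1, 0.002, 0.0005, 0.067, 0],
    [1, 0.002, 0.0005, 0.0695, 0],
    [1, 0.002, 0.0005, 0.0695, 0],
    [1, 0.002, 0.0005, 0.0695, 0],
  ],
)

```text
time: 5.32
tool_pos: [0.6763, 0.0, 0.0312]
ee_rot: [[-0.359, 0.933, 0.001], [0.933, 0.359, 0.0], [-0.0, 0.001, -1.0]]
ft_force: [0.5, 0.7, -5.3]
width: 0.309
grip_force: 35.0
```

```bash
python3 go.py 676,-2,100,111
```

```text
t 5.32 tcp [676.3   0.   31.2] psi 111.0 j [ 0.3   0.57 -0.51  1.55  0.3   1.1   0.09] w 26.9 F [ 0.5  0.7 -5.3] 35.0
676,-2,100,111 -> [-0.0018 -0.001  -0.0688] spin 0.0 tilt [-0.0004  0.0012]
```

Request:
apply_moves(
  targets=[
    [1, -0.002, -0.001, 0.0, 0],
    [1, -0.002, -0.001, 0.001, 0],
    [1, -0.002, -0.001, 0.0015, 0],
    [1, -0.002, -0.001, 0.0015, 0],
    [1, -0.002, -0.001, 0.0015, 0],
  ],
)

```text
time: 5.73
tool_pos: [0.676, -0.0027, 0.0297]
ee_rot: [[-0.358, 0.934, 0.001], [0.934, 0.358, -0.001], [-0.001, 0.001, -1.0]]
ft_force: [-1.7, -1.2, 3.8]
width: 0.307
grip_force: 35.0
```

Contact with the board, so I'll release and rise.

Request:
apply_moves(
  targets=[
    [-0.2, 0, 0, -0.0005, 0],
    [-0.2, 0, 0, -0.0005, 0],
    [-0.2, 0, 0, -0.0005, 0],
    [-0.2, 0, 0, -0.0005, 0],
    [-0.2, 0, 0, -0.0005, 0],
    [-1, 0, 0, -0.01, 0],
    [-1, 0, 0, -0.03, 0],
    [-1, 0, 0, -0.06, 0],
    [-1, 0, 0, -0.09, 0],
    [-1, 0, 0, -0.12, 0],
    [-1, 0, 0, -0.12, 0],
  ],
)

```text
time: 6.65
tool_pos: [0.6788, -0.0014, 0.1567]
ee_rot: [[-0.359, 0.933, 0.01], [0.933, 0.359, 0.0], [-0.003, 0.009, -1.0]]
ft_force: [0.8, 0.1, 1.0]
width: 0.95
grip_force: 0.0
```

```bash
python3 go.py 490,-25.5,120,103.6 490,-25.5,10,103.6
```

```text
t 6.65 tcp [678.8  -1.4 156.7] psi 111.0 j [ 0.32  0.46 -0.53  1.43  0.24  1.3   0.14] w 82.7 F [0.8 0.1 1. ] 0.0
490,-25.5,120,103.6 -> [ 0.0453 -0.1852  0.0349] spin 0.13 tilt [-0.0031  0.0093]
490,-25.5,10,103.6 -> [ 0.0457 -0.1862  0.1449] spin 0.13 tilt [-0.0031  0.0093]
```

Request:
apply_moves(
  targets=[
    [-1, 0.009, -0.036, 0.01, 0.02],
    [-1, 0.018, -0.073, 0.02, 0.05],
    [-1, 0.027, -0.109, 0.03, 0.08],
    [-1, 0.036, -0.146, 0.03, 0.11],
    [-1, 0.042, -0.17, 0.03, 0.13],
    [-1, 0.0446, -0.182, 0.03, 0.13],
    [-1, 0.0446, -0.182, 0.03, 0.13],
    [-1, 0.0446, -0.182, 0.03, 0.13],
    [-1, 0.0446, -0.182, 0.03, 0.13],
  ],
)

```text
time: 7.4
tool_pos: [0.4908, -0.0256, 0.1194]
ee_rot: [[-0.235, 0.972, 0.002], [0.972, 0.235, 0.0], [-0.0, 0.002, -1.0]]
ft_force: [0.7, 0.1, -0.3]
width: 0.999
grip_force: 0.0
```

```bash
python3 go.py 490,-25.5,10,103.6
python3 - <<'E'
from m import *
from cell import manip,imaging
s=manip.read_state(); d=imaging.get_image("wrist"); np.savez("w1.npz",**d)
H,sa,V=prep(d); yel=((H>16)&(H<35)&(sa>60)&(V>110)).astype(np.uint8)*255
yel=cv2.morphologyEx(yel,cv2.MORPH_CLOSE,np.ones((60,60)))
# project expected centre region: list yellow contours
for c in cv2.findContours(yel,cv2.RETR_EXTERNAL,cv2.CHAIN_APPROX_NONE)[0]:
    if cv2.contourArea(c)>64*300: print(un(c[:,0]).mean(0).round(),rect(wcast(d,un(c[:,0]),.036,s)))
E
```

```text
t 7.4 tcp [490.8 -25.6 119.4] psi 103.6 j [ 0.49  0.11 -0.56  1.92  0.07  1.12  0.15] w 86.9 F [ 0.7  0.1 -0.3] 0.0
490,-25.5,10,103.6 -> [ 0.0003 -0.0009  0.1094] spin -0.0 tilt [-0.0003  0.0015]
[368. 326.] (array([ 617.4, -126.2]), array([251.1,  19.1]), 13.6)
[120. 277.] (array([ 348.4, -138.3]), array([60.9, 26.8]), 90.2)
[284. 200.] (array([489.6, -21.4]), array([48.8, 43.5]), 103.3)
[451. 219.] (array([662.6, -13.6]), array([154.2,  62.1]), 111.4)
```

Request:
apply_moves(
  targets=[
    [-1, 0.001, -0.001, 0.03, 0],
    [-1, 0.001, -0.001, 0.06, 0],
    [-1, 0.001, -0.001, 0.09, 0],
    [-1, 0.001, -0.001, 0.105, 0],
    [-1, 0.001, -0.001, 0.109, 0],
    [1, 0.001, -0.001, 0.109, 0],
    [1, 0.001, -0.001, 0.109, 0],
    [1, 0.001, -0.001, 0.109, 0],
    [1, 0.001, -0.001, 0.109, 0],
    [1, 0.001, -0.001, 0.109, 0],
    [1, 0.001, -0.001, 0.109, 0],
    [1, 0.001, -0.001, 0.109, 0],
    [1, 0.001, -0.001, 0.109, 0],
    [1, 0.001, -0.001, 0.109, 0],
    [1, 0.001, -0.001, 0.109, 0],
    [1, 0.001, -0.001, 0.109, 0],
  ],
)

```text
time: 8.78
tool_pos: [0.489, -0.0251, 0.0102]
ee_rot: [[-0.235, 0.972, 0.001], [0.972, 0.235, -0.0], [-0.0, 0.001, -1.0]]
ft_force: [1.4, 0.1, 5.0]
width: 0.494
grip_force: 35.0
```

```bash
python3 go.py 430,-242,80,109.7
```

```text
t 8.78 tcp [489.  -25.1  10.2] psi 103.6 j [ 0.45  0.25 -0.54  2.03  0.17  0.9   0.06] w 43.0 F [1.4 0.1 5. ] 35.0
430,-242,80,109.7 -> [-0.197  -0.1082 -0.0699] spin -0.107 tilt [-0.0003  0.001 ]
```

Request:
apply_moves(
  targets=[
    [1, 0, 0, -0.015, 0],
    [1, 0, 0, -0.035, 0],
    [1, 0, 0, -0.055, 0],
    [1, -0.01, -0.0055, -0.068, 0],
    [1, -0.03, -0.0165, -0.07, -0.02],
    [1, -0.055, -0.03, -0.07, -0.04],
    [1, -0.08, -0.044, -0.07, -0.06],
    [1, -0.105, -0.058, -0.07, -0.08],
    [1, -0.13, -0.0715, -0.07, -0.1],
    [1, -0.155, -0.085, -0.07, -0.107],
    [1, -0.175, -0.096, -0.07, -0.107],
    [1, -0.19, -0.104, -0.07, -0.107],
    [1, -0.197, -0.108, -0.07, -0.107],
    [1, -0.197, -0.108, -0.07, -0.107],
    [1, -0.197, -0.108, -0.07, -0.107],
    [1, -0.197, -0.108, -0.07, -0.107],
  ],
)

```text
time: 10.12
tool_pos: [0.43, -0.2402, 0.0795]
ee_rot: [[-0.339, 0.941, -0.0], [0.941, 0.339, 0.001], [0.001, -0.0, -1.0]]
ft_force: [-0.1, 0.7, -4.4]
width: 0.502
grip_force: 35.0
```

```bash
python3 go.py 430,-242,18,109.7
```

```text
t 10.12 tcp [ 430.  -240.2   79.5] psi 109.8 j [ 0.78  0.15 -0.38  1.97  0.06  1.04  0.71] w 43.7 F [-0.1  0.7 -4.4] 35.0
430,-242,18,109.7 -> [-0.0017 -0.0006  0.0615] spin 0.002 tilt [ 0.0011 -0.0001]
```

Request:
apply_moves(
  targets=[
    [1, -0.001, 0, 0.02, 0],
    [1, -0.001, 0, 0.04, 0],
    [1, -0.001, 0, 0.052, 0],
    [1, -0.001, 0, 0.058, 0],
    [1, -0.001, 0, 0.0605, 0],
    [1, -0.001, 0, 0.062, 0],
    [1, -0.001, 0, 0.0625, 0],
    [1, -0.001, 0, 0.0625, 0],
    [1, -0.001, 0, 0.0625, 0],
  ],
)

```text
time: 10.87
tool_pos: [0.431, -0.2428, 0.0182]
ee_rot: [[-0.338, 0.941, 0.002], [0.941, 0.338, -0.001], [-0.001, 0.001, -1.0]]
ft_force: [-0.4, 3.5, 1.8]
width: 0.497
grip_force: 35.0
```

Request:
apply_moves(
  targets=[
    [-0.4, 0, 0, 0, 0],
    [-0.4, 0, 0, 0, 0],
    [-0.4, 0, 0, 0, 0],
    [-0.4, 0, 0, 0, 0],
    [-0.4, 0, 0, 0, 0],
    [-1, 0, 0, -0.01, 0],
    [-1, 0, 0, -0.03, 0],
    [-1, 0, 0, -0.06, 0],
    [-1, 0, 0, -0.09, 0],
    [-1, 0, 0, -0.12, 0],
    [-1, 0, 0, -0.13, 0],
    [-1, 0, 0, -0.13, 0],
    [-1, 0, 0, -0.13, 0],
  ],
)

```text
time: 11.95
tool_pos: [0.4302, -0.2431, 0.1478]
ee_rot: [[-0.337, 0.941, 0.001], [0.941, 0.337, -0.001], [-0.001, 0.001, -1.0]]
ft_force: [0.3, -0.2, 0.1]
width: 0.997
grip_force: 0.0
```

```bash
python3 go.py 560,0,150,110 644.4,249.8,120,111
```

```text
t 11.95 tcp [ 430.2 -243.1  147.8] psi 109.7 j [ 0.79  0.08 -0.38  1.89  0.03  1.18  0.74] w 86.7 F [ 0.3 -0.2  0.1] 0.0
560,0,150,110 -> [ 0.1851  0.2041 -0.0023] spin -0.005 tilt [-0.0011  0.0007]
644.4,249.8,120,111 -> [0.3919 0.3678 0.0276] spin -0.023 tilt [-0.0011  0.0007]
```

Request:
apply_moves(
  targets=[
    [-1, 0.02, 0.019, 0, 0],
    [-1, 0.05, 0.047, 0, 0],
    [-1, 0.08, 0.075, 0, 0],
    [-1, 0.11, 0.103, 0, 0],
    [-1, 0.14, 0.131, 0, -0.01],
    [-1, 0.17, 0.16, 0, -0.01],
    [-1, 0.2, 0.188, 0, -0.01],
    [-1, 0.23, 0.216, 0, -0.02],
    [-1, 0.26, 0.244, 0, -0.02],
    [-1, 0.29, 0.272, 0, -0.02],
    [-1, 0.32, 0.3, 0, -0.02],
    [-1, 0.35, 0.328, 0.01, -0.02],
    [-1, 0.375, 0.352, 0.02, -0.02],
    [-1, 0.388, 0.364, 0.0276, -0.023],
    [-1, 0.392, 0.368, 0.0276, -0.023],
    [-1, 0.392, 0.368, 0.0276, -0.023],
    [-1, 0.392, 0.368, 0.0276, -0.023],
    [-1, 0.392, 0.368, 0.0276, -0.023],
  ],
)

```text
time: 13.45
tool_pos: [0.6445, 0.2482, 0.1198]
ee_rot: [[-0.357, 0.934, 0.0], [0.934, 0.357, -0.001], [-0.001, -0.0, -1.0]]
ft_force: [0.9, -0.4, 0.4]
width: 0.996
grip_force: 0.0
```

```bash
python3 go.py 644.4,249.8,5,111
python3 - <<'E'
from m import *
from cell import manip,imaging
s=manip.read_state(); d=imaging.get_image("wrist"); np.savez("w2.npz",**d)
H,sa,V=prep(d)
for T in (170,200):
  for c in cv2.findContours(((sa<70)&(V>T)).astype(np.uint8)*255,cv2.RETR_EXTERNAL,cv2.CHAIN_APPROX_NONE)[0]:
    if cv2.contourArea(c)>64*1000: print(un(c[:,0]).mean(0).round(),rect(wcast(d,un(c[:,0]),.026,s)))
E
```

```text
t 13.45 tcp [644.5 248.2 119.8] psi 110.9 j [ 0.01  0.55 -0.64  1.43  0.33  1.28 -0.29] w 86.7 F [ 0.9 -0.4  0.4] 0.0
644.4,249.8,5,111 -> [0.0016 0.0005 0.1148] spin -0.001 tilt [-0.001  -0.0003]
[286. 197.] (array([644.8, 252.6]), array([53.4, 52.9]), 110.0)
[ 82. 125.] (array([430.2, 248.4]), array([99.3, 36. ]), 41.3)
[286. 197.] (array([644.8, 252.5]), array([53.1, 52.9]), 110.9)
[ 82. 125.] (array([430.2, 248.3]), array([98.9, 35.6]), 41.2)
```

Request:
apply_moves(
  targets=[
    [-1, 0.002, 0.001, 0.03, 0],
    [-1, 0.002, 0.001, 0.06, 0],
    [-1, 0.002, 0.001, 0.09, 0],
    [-1, 0.002, 0.001, 0.108, 0],
    [-1, 0.002, 0.001, 0.114, 0],
    [-1, 0.002, 0.001, 0.115, 0],
    [1, 0.002, 0.001, 0.115, 0],
    [1, 0.002, 0.001, 0.115, 0],
    [1, 0.002, 0.001, 0.115, 0],
    [1, 0.002, 0.001, 0.115, 0],
    [1, 0.002, 0.001, 0.115, 0],
    [1, 0.002, 0.001, 0.115, 0],
    [1, 0.002, 0.001, 0.115, 0],
    [1, 0.002, 0.001, 0.115, 0],
    [1, 0.002, 0.001, 0.115, 0],
  ],
)

```text
time: 14.75
tool_pos: [0.6449, 0.2529, 0.0058]
ee_rot: [[-0.359, 0.933, 0.001], [0.933, 0.359, 0.0], [0.0, 0.001, -1.0]]
ft_force: [-1.2, -0.2, 7.8]
width: 0.406
grip_force: 3.4
```

```bash
python3 go.py 522.7,431.8,70,130 522.7,431.8,14,130
```

```text
t 14.75 tcp [644.9 252.9   5.8] psi 111.0 j [-0.01  0.65 -0.6   1.52  0.4   1.1  -0.34] w 35.3 F [-1.2 -0.2  7.8] 3.4
522.7,431.8,70,130 -> [ 0.2108 -0.0498 -0.0642] spin -0.331 tilt [0.     0.0011]
522.7,431.8,14,130 -> [ 0.2108 -0.0498 -0.0082] spin -0.331 tilt [0.     0.0011]
```

The width is 35 mm where 54 mm was expected, so something is off. I'll look before moving.

```bash
python3 - <<'E'
from cell import imaging
import cv2,numpy as np
d=imaging.get_image("wrist"); np.savez("w3.npz",**d); t=imaging.get_image("side")["frame"][250:340,180:290]
cv2.imwrite("pics/w3.png",np.hstack([d["frame"][80:400,80:480],cv2.resize(t,(391,320),interpolation=cv2.INTER_CUBIC)])[:,:,::-1])
E
python3 go.py
```

```text
t 14.85 tcp [644.9 252.9   5.8] psi 111.0 j [-0.01  0.65 -0.6   1.52  0.4   1.1  -0.34] w 27.1 F [-1.7  0.2  6.9] 3.3
```

View pics/w3.png

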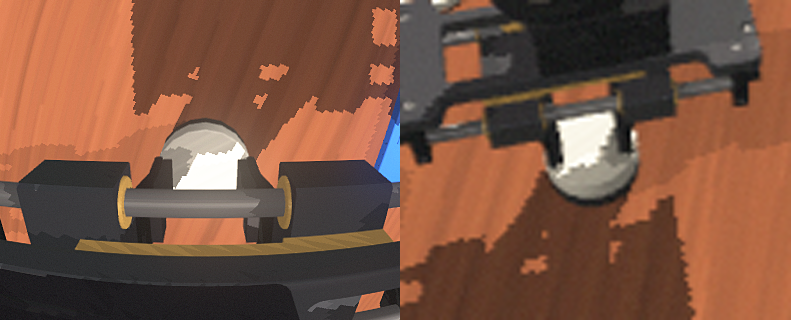

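The fingers have squeezed the disc out ahead, towards tool +x. I'll open, rise and measure again.

Request:
apply_moves(
  targets=[
    [-1, 0, 0, 0, 0],
    [-1, 0, 0, 0, 0],
    [-1, 0, 0, 0, 0],
    [-1, 0, 0, 0, 0],
    [-1, 0, 0, 0, 0],
    [-1, 0, 0, 0, 0],
    [-1, 0, 0, 0, 0],
    [-1, 0, 0, 0, 0],
    [-1, 0, 0, 0, 0],
    [-1, 0, 0, -0.03, 0],
    [-1, 0, 0, -0.06, 0],
    [-1, 0, 0, -0.09, 0],
    [-1, 0, 0, -0.115, 0],
    [-1, 0, 0, -0.115, 0],
    [-1, 0, 0, -0.115, 0],
    [-1, 0, 0, -0.115, 0],
  ],
)

```text
time: 16.18
tool_pos: [0.644, 0.2521, 0.1187]
ee_rot: [[-0.359, 0.933, -0.001], [0.933, 0.359, -0.001], [-0.0, -0.001, -1.0]]
ft_force: [0.1, -0.3, -0.5]
width: 0.998
grip_force: 0.0
```

```bash
python3 go.py
python3 - <<'E'
from m import *
from cell import manip,imaging
s=manip.read_state(); d=imaging.get_image("wrist"); np.savez("w4.npz",**d)
H,sa,V=prep(d)
for T in (170,200):
  for c in cv2.findContours(((sa<70)&(V>T)).astype(np.uint8)*255,cv2.RETR_EXTERNAL,cv2.CHAIN_APPROX_NONE)[0]:
    if cv2.contourArea(c)>64*1000: print(un(c[:,0]).mean(0).round(),rect(wcast(d,un(c[:,0]),.026,s)))
t=imaging.get_image("top"); np.savez("top1.npz",**t); H,sa,V=prep(t)
t2=imaging.get_image("side")["frame"][250:340,180:290]
cv2.imwrite("pics/w4.png",np.hstack([d["frame"][80:400,80:480],cv2.resize(t2,(391,320),interpolation=cv2.INTER_CUBIC)])[:,:,::-1])
E
```

```text
t 16.18 tcp [644.  252.1 118.7] psi 111.0 j [ 0.01  0.55 -0.64  1.42  0.33  1.28 -0.29] w 86.8 F [ 0.1 -0.3 -0.5] 0.0
[285. 202.] (array([644.9, 252.5]), array([53.6, 52.8]), 47.8)
[ 81. 129.] (array([430.2, 248.3]), array([99.2, 36. ]), 41.3)
[285. 202.] (array([644.9, 252.4]), array([53.4, 52.6]), 47.7)
[ 81. 129.] (array([430.1, 248.3]), array([98.9, 35.6]), 41.3)
```

View pics/w4.png

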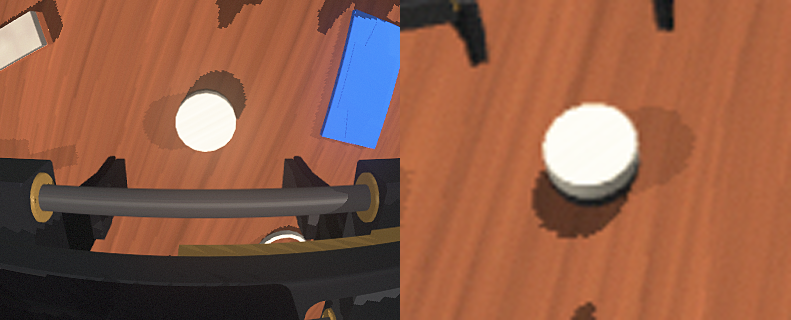

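The disc sits exactly where it was, upright at (644.9,252.5). The upward force and 27 mm width mean the fingertips slid over its top, so open tips probably retract compared with shut ones. I'll go down again half open and watch the force.

Request:
apply_moves(
  targets=[
    [-0.45, 0.0005, 0.001, 0.03, 0],
    [-0.45, 0.0005, 0.001, 0.06, 0],
    [-0.45, 0.0005, 0.001, 0.075, 0],
    [-0.45, 0.0005, 0.001, 0.075, 0],
    [-0.45, 0.0005, 0.001, 0.085, 0],
    [-0.45, 0.0005, 0.001, 0.095, 0],
    [-0.45, 0.0005, 0.001, 0.105, 0],
    [-0.45, 0.0005, 0.001, 0.11, 0],
    [-0.45, 0.0005, 0.001, 0.114, 0],
    [-0.45, 0.0005, 0.001, 0.115, 0],
    [-0.45, 0.0005, 0.001, 0.115, 0],
  ],
)

```text
time: 17.25
tool_pos: [0.6453, 0.2534, 0.0047]
ee_rot: [[-0.359, 0.933, 0.0], [0.933, 0.359, 0.0], [0.0, 0.0, -1.0]]
ft_force: [-0.6, 0.5, -0.3]
width: 0.728
grip_force: 0.0
```

```bash
python3 go.py
python3 - <<'E'
from cell import imaging
import cv2,numpy as np
d=imaging.get_image("wrist"); t=imaging.get_image("side")["frame"][250:340,180:290]
cv2.imwrite("pics/w5.png",np.hstack([d["frame"][80:400,80:480],cv2.resize(t,(391,320),interpolation=cv2.INTER_CUBIC)])[:,:,::-1])
E
```

```text
t 17.25 tcp [645.3 253.4   4.7] psi 111.0 j [-0.01  0.65 -0.6   1.52  0.4   1.1  -0.34] w 63.3 F [-0.6  0.5 -0.3] 0.0
```

View pics/w5.png

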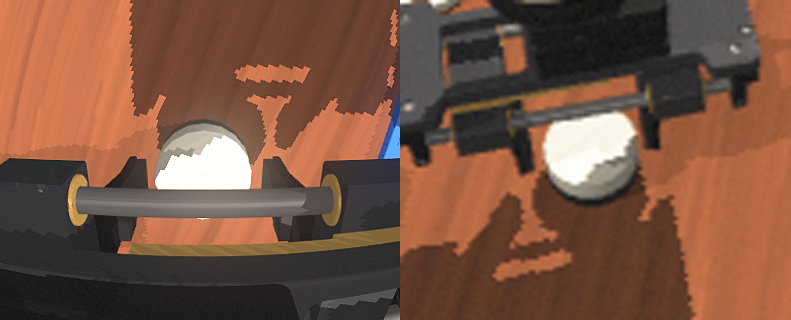

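Run:
```python
import numpy as np
from cell import manip
from h import *
d=np.load("side0.npz"); s=manip.read_state(); R=np.array(s["ee_rot"])
P=np.load("side0.npz")["extrinsics"]
for sg in(1,-1):
  for back in (0,.006,.012,.018):
    w=np.array(s["tool_pos"])+R@[0,sg*.034,-back]; c=(P[:3,:3]@w+P[:3,3])*[1,-1,-1]; q=d["K"]@c; print(sg,back,(q[:2]/q[2]).round(1))
w=np.array([.645,.252,.026]);c=(P[:3,:3]@w+P[:3,3])*[1,-1,-1]; q=d["K"]@c; print("disc top",q[:2]/q[2])
```

```text
1 0 [217.4 297.7]
1 0.006 [217.  296.3]
1 0.012 [216.7 294.8]
1 0.018 [216.3 293.3]
-1 0 [249.9 291.7]
-1 0.006 [249.7 290.2]
-1 0.012 [249.5 288.7]
-1 0.018 [249.3 287.2]
disc top [233.21718814 288.91029917]
```

The tips are about 6 mm retracted and straddle the disc centrally. I'll close slowly and watch.

Request:
apply_moves(
  targets=[
    [-0.35, 0, 0, 0, 0],
    [-0.3, 0, 0, 0, 0],
    [-0.25, 0, 0, 0, 0],
    [-0.2, 0, 0, 0, 0],
    [-0.2, 0, 0, 0, 0],
  ],
  grip_force=20,
)

```text
time: 17.77
tool_pos: [0.6448, 0.2531, 0.0047]
ee_rot: [[-0.359, 0.933, -0.001], [0.933, 0.359, -0.0], [-0.0, -0.001, -1.0]]
ft_force: [-2.5, -1.0, 3.2]
width: 0.606
grip_force: 3.5
```

Request:
apply_moves(
  targets=[
    [0, 0, 0, 0, 0],
    [0, 0, 0, 0, 0],
    [0, 0, 0, 0, 0],
  ],
)

```text
time: 18.02
tool_pos: [0.647, 0.2542, 0.0059]
ee_rot: [[-0.359, 0.933, 0.004], [0.933, 0.359, 0.002], [0.0, 0.004, -1.0]]
ft_force: [4.5, 1.3, 3.9]
width: 0.516
grip_force: 5.8
```

```bash
python3 go.py
python3 - <<'E'
from cell import imaging
import cv2,numpy as np
d=imaging.get_image("wrist"); t=imaging.get_image("side")["frame"][250:340,180:290]
cv2.imwrite("pics/w6.png",np.hstack([d["frame"][80:400,80:480],cv2.resize(t,(391,320),interpolation=cv2.INTER_CUBIC)])[:,:,::-1])
E
```

```text
t 18.02 tcp [647.  254.2   5.9] psi 111.0 j [-0.01  0.65 -0.6   1.52  0.4   1.09 -0.34] w 44.9 F [4.5 1.3 3.9] 5.8
```

View pics/w6.png

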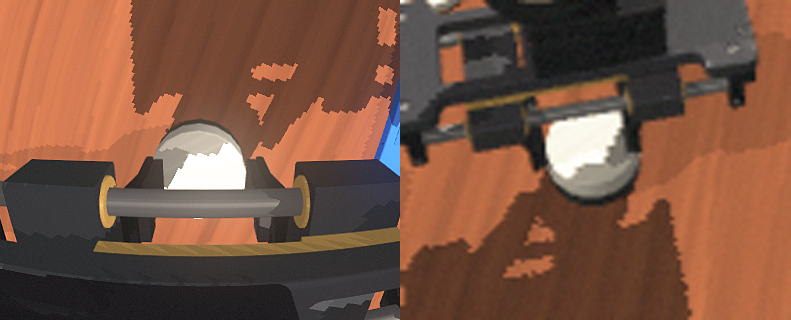

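The fingers ride over the rim, so the tips are too high at this opening. I'll open to 63 mm and go lower in small steps, watching the force.

Request:
apply_moves(
  targets=[
    [-0.45, 0, 0, 0, 0],
    [-0.45, 0, 0, 0, 0],
    [-0.45, 0, 0, 0, 0],
    [-0.45, 0, 0, 0, 0],
    [-0.45, 0, 0, 0.001, 0],
    [-0.45, 0, 0, 0.002, 0],
    [-0.45, 0, 0, 0.003, 0],
    [-0.45, 0, 0, 0.0035, 0],
    [-0.45, 0, 0, 0.0035, 0],
  ],
)

```text
time: 18.87
tool_pos: [0.6448, 0.2531, 0.0006]
ee_rot: [[-0.359, 0.933, -0.001], [0.933, 0.359, -0.0], [0.0, -0.001, -1.0]]
ft_force: [0.5, -0.5, -0.1]
width: 0.725
grip_force: 0.0
```

Request:
apply_moves(
  targets=[
    [-0.45, 0, 0, 0.001, 0],
    [-0.45, 0, 0, 0.002, 0],
    [-0.45, 0, 0, 0.003, 0],
    [-0.45, 0, 0, 0.004, 0],
    [-0.45, 0, 0, 0.004, 0],
    [-0.45, 0, 0, 0.004, 0],
  ],
)

```text
time: 19.37
tool_pos: [0.6452, 0.2533, -0.0029]
ee_rot: [[-0.359, 0.933, -0.0], [0.933, 0.359, -0.0], [0.0, -0.0, -1.0]]
ft_force: [-0.6, -0.0, -0.3]
width: 0.722
grip_force: 0.0
```

Request:
apply_moves(
  targets=[
    [-0.45, 0, 0, 0.001, 0],
    [-0.45, 0, 0, 0.002, 0],
    [-0.45, 0, 0, 0.003, 0],
    [-0.45, 0, 0, 0.003, 0],
    [-0.45, 0, 0, 0.003, 0],
  ],
)

```text
time: 19.78
tool_pos: [0.6452, 0.2533, -0.0059]
ee_rot: [[-0.359, 0.933, -0.0], [0.933, 0.359, -0.0], [0.0, -0.0, -1.0]]
ft_force: [-0.3, 0.1, 0.6]
width: 0.729
grip_force: 0.0
```

Request:
apply_moves(
  targets=[
    [-0.3, 0, 0, 0, 0],
    [-0.25, 0, 0, 0, 0],
    [-0.2, 0, 0, 0, 0],
    [0, 0, 0, 0, 0],
    [0, 0, 0, 0, 0],
    [0, 0, 0, 0, 0],
  ],
  grip_force=25,
)

```text
time: 20.28
tool_pos: [0.6447, 0.2531, -0.0059]
ee_rot: [[-0.359, 0.933, -0.001], [0.933, 0.359, -0.0], [-0.0, -0.001, -1.0]]
ft_force: [-3.6, -1.4, 3.3]
width: 0.609
grip_force: 25.0
```

Held at 53 mm, so now a slow lift.

Request:
apply_moves(
  targets=[
    [1, 0, 0, 0, 0],
    [1, 0, 0, -0.005, 0],
    [1, 0, 0, -0.012, 0],
    [1, 0, 0, -0.022, 0],
    [1, 0, 0, -0.036, 0],
    [1, 0, 0, -0.05, 0],
    [1, 0, 0, -0.06, 0],
    [1, 0, 0, -0.065, 0],
    [1, 0, 0, -0.065, 0],
  ],
  grip_force=35,
)

```text
time: 21.03
tool_pos: [0.6463, 0.2538, 0.0614]
ee_rot: [[-0.359, 0.933, 0.003], [0.933, 0.359, 0.001], [-0.0, 0.003, -1.0]]
ft_force: [0.6, 0.2, -3.5]
width: 0.608
grip_force: 35.0
```

Weight is held. Moving to the round board.

Request:
apply_moves(
  targets=[
    [1, 0.008, -0.002, 0, 0],
    [1, 0.023, -0.0055, 0, -0.03],
    [1, 0.045, -0.011, 0, -0.07],
    [1, 0.068, -0.016, 0, -0.11],
    [1, 0.091, -0.0215, 0, -0.15],
    [1, 0.114, -0.027, 0, -0.19],
    [1, 0.137, -0.0325, 0, -0.23],
    [1, 0.16, -0.038, 0, -0.27],
    [1, 0.182, -0.043, 0, -0.3],
    [1, 0.198, -0.047, 0, -0.325],
    [1, 0.207, -0.049, 0, -0.331],
    [1, 0.2106, -0.05, 0, -0.331],
    [1, 0.2106, -0.05, 0, -0.331],
    [1, 0.2106, -0.05, 0, -0.331],
    [1, 0.2106, -0.05, 0, -0.331],
  ],
)

```text
time: 22.28
tool_pos: [0.5244, 0.4304, 0.059]
ee_rot: [[-0.641, 0.768, 0.001], [0.768, 0.641, -0.001], [-0.001, -0.0, -1.0]]
ft_force: [0.1, -0.7, -3.9]
width: 0.607
grip_force: 35.0
```

```bash
python3 go.py 522.7,431.8,2.5,130
```

```text
t 22.28 tcp [524.4 430.4  59. ] psi 129.8 j [-0.24  0.6  -0.73  1.52  0.42  1.19 -0.34] w 52.8 F [ 0.1 -0.7 -3.9] 35.0
522.7,431.8,2.5,130 -> [ 0.0022 -0.0004  0.0565] spin -0.003 tilt [-0.0011 -0.0002]
```

Request:
apply_moves(
  targets=[
    [1, 0.001, 0, 0.018, 0],
    [1, 0.001, 0, 0.036, 0],
    [1, 0.001, 0, 0.046, 0],
    [1, 0.001, 0, 0.052, 0],
    [1, 0.001, 0, 0.055, 0],
    [1, 0.001, 0, 0.057, 0],
    [1, 0.001, 0, 0.0575, 0],
    [1, 0.001, 0, 0.0575, 0],
  ],
)

```text
time: 22.95
tool_pos: [0.5228, 0.4331, 0.0024]
ee_rot: [[-0.643, 0.766, 0.001], [0.766, 0.643, 0.001], [0.0, 0.001, -1.0]]
ft_force: [-0.5, -0.5, -4.1]
width: 0.612
grip_force: 35.0
```

Request:
apply_moves(
  targets=[
    [1, -0.001, 0, 0.001, 0],
    [1, -0.001, 0, 0.0015, 0],
    [1, -0.001, 0, 0.0015, 0],
    [1, -0.001, 0, 0.0015, 0],
  ],
)

```text
time: 23.28
tool_pos: [0.523, 0.4331, 0.0021]
ee_rot: [[-0.643, 0.766, 0.001], [0.766, 0.643, 0.001], [0.001, 0.002, -1.0]]
ft_force: [-3.1, -1.6, 6.2]
width: 0.611
grip_force: 35.0
```

Request:
apply_moves(
  targets=[
    [-0.6, 0, 0, -0.0005, 0],
    [-0.6, 0, 0, -0.0005, 0],
    [-0.6, 0, 0, -0.0005, 0],
    [-0.6, 0, 0, -0.0005, 0],
    [-1, 0, 0, -0.0005, 0],
    [-1, 0, 0, -0.01, 0],
    [-1, 0, 0, -0.03, 0],
    [-1, 0, 0, -0.06, 0],
    [-1, 0, 0, -0.09, 0],
    [-1, 0, 0, -0.12, 0],
    [-1, 0, 0, -0.14, 0],
    [-1, 0, 0, -0.14, 0],
    [-1, 0, 0, -0.14, 0],
  ],
)

```text
time: 24.37
tool_pos: [0.5236, 0.4326, 0.1422]
ee_rot: [[-0.643, 0.766, 0.002], [0.766, 0.643, 0.002], [-0.0, 0.003, -1.0]]
ft_force: [1.2, -0.4, -1.0]
width: 1.001
grip_force: 0.0
```

```bash
python3 go.py 429.6,247.3,120,41.1
```

```text
t 24.37 tcp [523.6 432.6 142.2] psi 130.0 j [-0.22  0.53 -0.76  1.43  0.37  1.32 -0.31] w 87.1 F [ 1.2 -0.4 -1. ] 0.0
429.6,247.3,120,41.1 -> [-0.0816 -0.1912  0.0217] spin 1.551 tilt [-0.0002  0.0031]
```

Request:
apply_moves(
  targets=[
    [-1, -0.005, -0.012, 0, 0.1],
    [-1, -0.011, -0.026, 0, 0.21],
    [-1, -0.017, -0.04, 0, 0.32],
    [-1, -0.023, -0.055, 0, 0.43],
    [-1, -0.029, -0.069, 0, 0.54],
    [-1, -0.036, -0.085, 0, 0.65],
    [-1, -0.042, -0.1, 0, 0.76],
    [-1, -0.048, -0.114, 0, 0.87],
    [-1, -0.054, -0.129, 0, 0.98],
    [-1, -0.06, -0.143, 0, 1.09],
    [-1, -0.066, -0.158, 0.01, 1.2],
    [-1, -0.072, -0.17, 0.02, 1.31],
    [-1, -0.077, -0.182, 0.0217, 1.42],
    [-1, -0.0816, -0.191, 0.0217, 1.51],
    [-1, -0.0816, -0.191, 0.0217, 1.551],
    [-1, -0.0816, -0.191, 0.0217, 1.551],
    [-1, -0.0816, -0.191, 0.0217, 1.551],
    [-1, -0.0816, -0.191, 0.0217, 1.551],
    [-1, -0.0816, -0.191, 0.0217, 1.551],
  ],
)

```text
time: 25.95
tool_pos: [0.429, 0.2469, 0.1182]
ee_rot: [[0.752, 0.659, -0.001], [0.659, -0.752, 0.0], [-0.0, -0.0, -1.0]]
ft_force: [-0.8, -0.4, -0.3]
width: 0.999
grip_force: 0.0
```

```bash
python3 go.py 429.6,247.3,-3,41.1
python3 - <<'E'
from m import *
from cell import manip,imaging
s=manip.read_state(); d=imaging.get_image("wrist"); np.savez("w7.npz",**d)
H,sa,V=prep(d)
for T in (170,200):
  for c in cv2.findContours(((sa<70)&(V>T)).astype(np.uint8)*255,cv2.RETR_EXTERNAL,cv2.CHAIN_APPROX_NONE)[0]:
    if cv2.contourArea(c)>64*1000: print(un(c[:,0]).mean(0).round(),rect(wcast(d,un(c[:,0]),.026,s)))
E
```

```text
t 25.95 tcp [429.  246.9 118.2] psi 41.2 j [-0.08  0.12 -0.56  1.92  0.07  1.12 -1.52] w 86.9 F [-0.8 -0.4 -0.3] 0.0
429.6,247.3,-3,41.1 -> [0.0007 0.0002 0.1212] spin 0.002 tilt [-0.0004 -0.0004]
[284. 198.] (array([429.9, 248.3]), array([99.2, 35.6]), 41.2)
[284. 198.] (array([429.9, 248.1]), array([98.8, 35.4]), 41.2)
```

Request:
apply_moves(
  targets=[
    [-0.3, 0.001, 0, 0.03, 0],
    [-0.3, 0.001, 0, 0.06, 0],
    [-0.3, 0.001, 0, 0.075, 0],
    [-0.3, 0.001, 0, 0.085, 0],
    [-0.3, 0.001, 0, 0.095, 0],
    [-0.3, 0.001, 0, 0.105, 0],
    [-0.3, 0.001, 0, 0.111, 0],
    [-0.3, 0.001, 0, 0.115, 0],
    [-0.3, 0.001, 0, 0.117, 0],
    [-0.1, 0.001, 0, 0.117, 0],
    [0.0, 0.001, 0, 0.117, 0],
    [0.1, 0.001, 0, 0.117, 0],
    [0.3, 0.001, 0, 0.117, 0],
    [0.3, 0.001, 0, 0.117, 0],
    [0.3, 0.001, 0, 0.117, 0],
    [0.3, 0.001, 0, 0.117, 0],
  ],
  grip_force=25,
)

```text
time: 27.33
tool_pos: [0.4301, 0.2475, 0.0019]
ee_rot: [[0.753, 0.658, 0.001], [0.658, -0.753, 0.0], [0.001, 0.0, -1.0]]
ft_force: [-1.5, -0.5, 4.0]
width: 0.406
grip_force: 25.0
```

Request:
apply_moves(
  targets=[
    [1, 0, 0, -0.005, 0],
    [1, 0, 0, -0.015, 0],
    [1, 0, 0, -0.03, 0],
    [1, 0, 0, -0.05, 0],
    [1, 0, 0, -0.07, 0],
    [1, 0, 0, -0.09, 0],
    [1, 0, 0, -0.1, 0],
    [1, 0, 0, -0.1, 0],
    [1, 0, 0, -0.1, 0],
  ],
  grip_force=30,
)

```text
time: 28.08
tool_pos: [0.43, 0.2472, 0.1015]
ee_rot: [[0.753, 0.658, 0.001], [0.658, -0.753, 0.0], [0.001, 0.0, -1.0]]
ft_force: [-0.4, 0.7, -3.0]
width: 0.404
grip_force: 30.0
```

```bash
python3 go.py 560,0,100,62 526.4,-450.4,100,83.8
```

```text
t 28.08 tcp [430.  247.2 101.5] psi 41.1 j [-0.08  0.14 -0.56  1.93  0.09  1.09 -1.54] w 35.2 F [-0.4  0.7 -3. ] 30.0
560,0,100,62 -> [-0.0646  0.2717  0.0016] spin -0.365 tilt [0.0006 0.0005]
526.4,-450.4,100,83.8 -> [-0.3861  0.589   0.0016] spin -0.745 tilt [0.0006 0.0005]
```

Request:
apply_moves(
  targets=[
    [1, -0.002, 0.008, 0, -0.01],
    [1, -0.006, 0.025, 0, -0.03],
    [1, -0.012, 0.05, 0, -0.06],
    [1, -0.018, 0.077, 0, -0.1],
    [1, -0.025, 0.105, 0, -0.14],
    [1, -0.032, 0.133, 0, -0.18],
    [1, -0.038, 0.161, 0, -0.22],
    [1, -0.045, 0.189, 0, -0.26],
    [1, -0.053, 0.216, 0, -0.3],
    [1, -0.062, 0.243, 0, -0.33],
    [1, -0.075, 0.269, 0, -0.36],
    [1, -0.092, 0.292, 0, -0.38],
    [1, -0.11, 0.312, 0, -0.41],
    [1, -0.129, 0.331, 0, -0.43],
    [1, -0.149, 0.35, 0, -0.46],
    [1, -0.169, 0.37, 0, -0.48],
    [1, -0.189, 0.39, 0, -0.5],
    [1, -0.21, 0.411, 0, -0.53],
    [1, -0.23, 0.431, 0, -0.55],
    [1, -0.245, 0.446, 0, -0.57],
  ],
)

```text
time: 29.75
tool_pos: [0.5368, -0.2524, 0.0993]
ee_rot: [[0.28, 0.96, -0.003], [0.96, -0.28, 0.0], [-0.001, -0.003, -1.0]]
ft_force: [-0.7, -0.5, -2.5]
width: 0.4
grip_force: 30.0
```

```bash
python3 go.py 526.4,-450.4,100,83.8
```

```text
t 29.75 tcp [ 536.8 -252.4   99.3] psi 73.7 j [ 0.58  0.31 -0.26  1.72  0.09  1.13  0.01] w 34.8 F [-0.7 -0.5 -2.5] 30.0
526.4,-450.4,100,83.8 -> [-0.193   0.0454 -0.0007] spin -0.176 tilt [-0.0006 -0.003 ]
```

Request:
apply_moves(
  targets=[
    [1, -0.015, 0.0035, 0, -0.01],
    [1, -0.035, 0.008, 0, -0.03],
    [1, -0.058, 0.0135, 0, -0.05],
    [1, -0.081, 0.019, 0, -0.08],
    [1, -0.105, 0.0245, 0, -0.1],
    [1, -0.13, 0.0305, 0, -0.13],
    [1, -0.153, 0.036, 0, -0.15],
    [1, -0.172, 0.0405, 0, -0.17],
    [1, -0.186, 0.044, 0, -0.176],
    [1, -0.193, 0.0454, 0, -0.176],
    [1, -0.194, 0.0454, 0, -0.176],
    [1, -0.194, 0.0454, 0, -0.176],
    [1, -0.194, 0.0454, 0, -0.176],
  ],
)

```text
time: 30.83
tool_pos: [0.5287, -0.4469, 0.1012]
ee_rot: [[0.105, 0.994, -0.0], [0.994, -0.105, 0.001], [0.001, -0.0, -1.0]]
ft_force: [-0.2, 1.0, -1.3]
width: 0.402
grip_force: 30.0
```

```bash
python3 go.py 526.4,-450.4,10,83.8
python3 - <<'E'
from m import *
from cell import imaging
d=imaging.get_image("top"); np.savez("top2.npz",**d); cv2.imwrite("pics/top2.png",d["frame"][:,:,::-1])
E
```

```text
t 30.83 tcp [ 528.7 -446.9  101.2] psi 83.9 j [ 0.78  0.49 -0.2   1.46  0.1   1.2   0.46] w 35.0 F [-0.2  1.  -1.3] 30.0
526.4,-450.4,10,83.8 -> [-0.0038 -0.0019  0.0912] spin 0.003 tilt [ 0.0012 -0.0002]
```

View pics/top2.png

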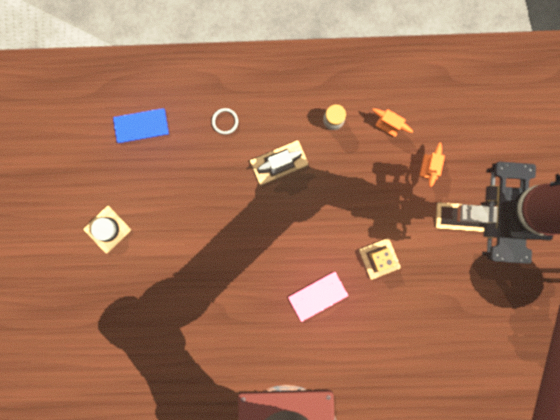

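Anvil (280,162), doming block (384,260) and round block (104,230) sit on their boards, and jar and bangle are unmoved. Now I'll lower the whetstone.

Request:
apply_moves(
  targets=[
    [1, -0.0038, -0.002, 0.02, 0],
    [1, -0.0038, -0.002, 0.042, 0],
    [1, -0.0038, -0.002, 0.062, 0],
    [1, -0.0038, -0.002, 0.077, 0],
    [1, -0.0038, -0.002, 0.085, 0],
    [1, -0.0038, -0.002, 0.089, 0],
    [1, -0.0038, -0.002, 0.09, 0],
    [1, -0.0038, -0.002, 0.09, 0],
    [1, -0.0038, -0.002, 0.09, 0],
  ],
)

```text
time: 31.63
tool_pos: [0.5264, -0.4526, 0.0127]
ee_rot: [[0.107, 0.994, 0.001], [0.994, -0.107, -0.001], [-0.001, 0.001, -1.0]]
ft_force: [0.2, 0.2, -1.4]
width: 0.4
grip_force: 30.0
```

```bash
python3 go.py 526.4,-450.4,10,83.8
```

```text
t 31.63 tcp [ 526.4 -452.6   12.7] psi 83.9 j [ 0.79  0.57 -0.19  1.53  0.12  1.05  0.46] w 34.8 F [ 0.2  0.2 -1.4] 30.0
526.4,-450.4,10,83.8 -> [ 0.0022 -0.0003  0.0027] spin 0.001 tilt [-0.0009  0.0015]
```

Request:
apply_moves(
  targets=[
    [1, 0.002, 0, 0.001, 0],
    [1, 0.002, 0, 0.002, 0],
    [1, 0.002, 0, 0.003, 0],
    [1, 0.002, 0, 0.0033, 0],
    [1, 0.002, 0, 0.0033, 0],
  ],
)

```text
time: 32.05
tool_pos: [0.5265, -0.4502, 0.0099]
ee_rot: [[0.107, 0.994, 0.001], [0.994, -0.107, -0.0], [-0.0, 0.001, -1.0]]
ft_force: [-3.4, 3.8, 8.6]
width: 0.403
grip_force: 30.0
```

Contact. I'll release, rise and move clear for a last look.

Request:
apply_moves(
  targets=[
    [-0.4, 0, 0, -0.0005, 0],
    [-0.4, 0, 0, -0.0005, 0],
    [-0.4, 0, 0, -0.0005, 0],
    [-0.4, 0, 0, -0.0005, 0],
    [-0.4, 0, 0, -0.0005, 0],
    [-1, 0, 0, -0.01, 0],
    [-1, 0, 0, -0.03, 0],
    [-1, 0, 0, -0.06, 0],
    [-1, 0, 0, -0.1, 0],
    [-1, 0, 0, -0.14, 0],
    [-1, -0.03, -0.03, -0.17, 0],
    [-1, -0.06, -0.06, -0.19, 0],
    [-1, -0.09, -0.1, -0.19, 0],
    [-1, -0.12, -0.13, -0.19, 0],
    [-1, -0.15, -0.16, -0.19, 0],
    [-1, -0.17, -0.18, -0.19, 0],
    [-1, -0.17, -0.18, -0.19, 0],
    [-1, -0.17, -0.18, -0.19, 0],
    [-1, -0.17, -0.18, -0.19, 0],
  ],
)

```text
time: 33.63
tool_pos: [0.3281, -0.6005, 0.1986]
ee_rot: [[0.109, 0.994, 0.0], [0.994, -0.109, -0.0], [-0.0, 0.0, -1.0]]
ft_force: [0.1, 1.4, -0.5]
width: 0.998
grip_force: 0.0
```

```bash
python3 go.py
python3 - <<'E'
from m import *
from cell import imaging
d=imaging.get_image("top"); f=imaging.get_image("side")["frame"]; H,s,V=prep(d)
cv2.imwrite("pics/end.png",np.hstack([cv2.resize(d["frame"][130:290,60:500],(800,291)),])[:,:,::-1]); cv2.imwrite("pics/end.png",np.vstack([cv2.resize(d["frame"][130:290,60:500],(780,284),interpolation=cv2.INTER_CUBIC),cv2.resize(f[80:420,140:420],(0,0),fx=.9,fy=.9) if 0 else cv2.copyMakeBorder(cv2.resize(f[90:420,180:400],(200,300)),0,0,0,580,0)])[:,:,::-1])
P=d["extrinsics"]
for n,w,z in [('anvil',(676,-2),.054),('round',(522.7,431.8),.034),('whet',(526.4,-450.4),.034),('doming',(430,-242),.044)]:
    c=(P[:3,:3]@[w[0]/1e3,w[1]/1e3,z]+P[:3,3])*[1,-1,-1]; q=d["K"]@c; q=q[:2]/q[2]; q=tuple(int(v*S) for v in q)
    for T in (190,215):
      g=((s<45 if n!='doming' else (s>60))&(V>T)).astype(np.uint8)*255
      if n=='doming': g=cv2.morphologyEx(g,cv2.MORPH_CLOSE,np.ones((25,25)))
      try:
        c=blob(g,q,True); print(n,T,w,rect(cast(d,un(c),z)))
      except Exception as e: print(n,e)
E
```

```text
t 33.63 tcp [ 328.1 -600.5  198.6] psi 83.8 j [ 1.09  0.41 -0.11  1.37  0.05  1.37  0.86] w 86.8 F [ 0.1  1.4 -0.5] 0.0
anvil 190 (676, -2) (array([675.3,  -5.5]), array([109.6,  31.4]), 110.7)
anvil 215 (676, -2) (array([675.6,  -5.9]), array([108.7,  29.8]), 110.6)
round 190 (522.7, 431.8) (array([523.5, 429.1]), array([56.1, 55.2]), 122.2)
round 215 (522.7, 431.8) (array([523.7, 429.9]), array([55.9, 53.6]), 105.6)
whet 190 (526.4, -450.4) (array([ 527.9, -449.7]), array([97.9, 43.2]), 86.9)
whet 215 (526.4, -450.4) (array([ 528.4, -450.3]), array([96.5, 43.2]), 86.2)
doming 190 (430, -242) (array([ 95.4, -16.3]), array([197.3,  61.1]), 89.2)
doming 215 (430, -242) (array([135.6, -41.1]), array([1.5, 0.3]), 88.5)
```

View pics/end.png

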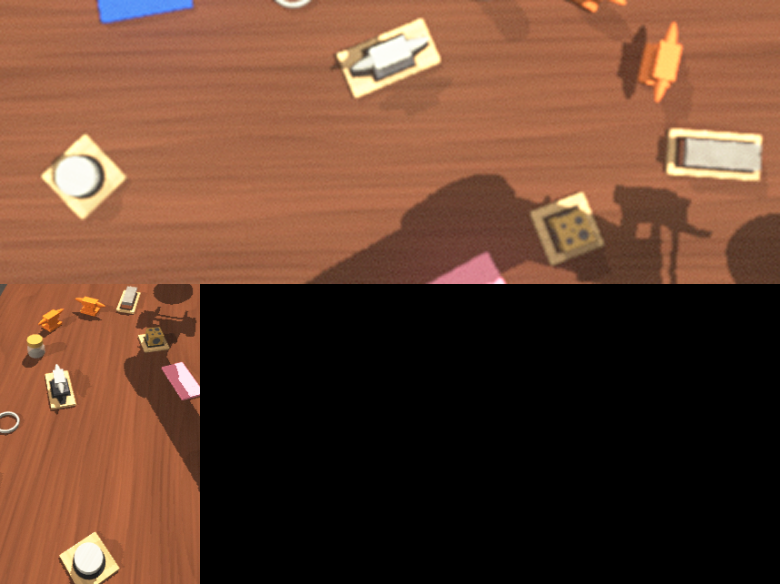

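All four things stand on their own boards. The top view puts the anvil about 4 mm from its centre, the round block about 3 mm and the whetstone about 2 mm. The doming block at (572,229) in the picture is in shadow and looks centred and square. The gripper is clear, so I'll hand in.

```bash
python3 -c "
from cell import manip
print(manip.close_job())"
```

```text
the job is handed in; nothing more can be done
None
```

The job is handed in: the anvil, doming block, round block and whetstone are each upright and released on their own boards, and the jar and bangle were left alone. The anvil, round block and whetstone measured about 4 mm or less off centre, while the doming block was in shadow and only checked by eye. No verdict came back from the hand-in.

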